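Stand the toppled spice jars back up in their rack

TASK

Two jars in the spice rack have toppled inside their bays: one leans out over the front rail, the other over the back rail. Push each of them with your fingertips until it stands upright on its foot in its own bay again; do not lift anything out of the rack, leave the two upright containers standing, and do not shift the rack or the things round it.

Things in the scene. Friction and masses are not known exactly. Their poses are not given: they have to be found in the camera images.
- spice_rack: countertop spice rack, loose, 1.3 kg: wooden base and end panels (106 mm deep in x, 264 mm long in y, 83 mm high) with steel rails along front and back. Origin: centre of its underside; x to its back, away from the robot, y along the row, z up. The jars stand on its board at z = 18 mm, in four bays centred at y = -87, -29, +29, +87 mm, parted by thin cross wires at the rails' heights (40 and 73 mm).
- front_rail (a point): middle of the upper front rail (steel rod 6 mm thick along the rack's y, its centre 73 mm above the rack's underside and 43 mm in front of its middle). A second rail runs below it at 40 mm; no wire or rail is higher than 76 mm.
- back_rail (a point): the same for the upper back rail, 43 mm behind the rack's middle; 80 mm are clear between front and back rails.
- jar_front: glass spice jar with a screw cap, a cylinder 45 mm in diameter, 105 mm tall, about 0.1 kg, mass centre at mid-height. Origin: centre of its underside; z runs from foot to cap. Toppled: leans about 0.55 to 0.7 rad towards the rack's -x (robot's side) on the upper front rail, cap sticking out over it. Pushed back, it pivots on its foot's front edge; under 0.3 rad it drops upright by itself.
- jar_back: glass spice jar with a screw cap, a cylinder 45 mm in diameter, 105 mm tall, about 0.1 kg, mass centre at mid-height. Origin: centre of its underside; z runs from foot to cap. Toppled the other way: leans about 0.55 to 0.7 rad towards the rack's +x (away from the robot) on the upper back rail, cap out behind the rack; it is to be pushed towards the robot's side.
- jar_upright: glass spice jar with a screw cap, a cylinder 45 mm in diameter, 105 mm tall, about 0.1 kg, mass centre at mid-height. Origin: centre of its underside; z runs from foot to cap. Stands upright in its bay. Which bay holds which container varies.
- salt_shaker: glass salt shaker with a domed cap, 44 mm in diameter, 90 mm tall, 0.1 kg, upright in its bay; it stays there. Origin: centre of its underside, z up.
- garlic: bulb of garlic, 53 mm across and 53 mm tall, beside the left (+y) end of the rack; leave it alone. Origin: centre of its underside.
- steel_bowl: small steel bowl, 94 mm across, 38 mm tall, beside the right (-y) end of the rack; leave it alone. Origin: centre of its underside.
- match_box: matchbox, 35 x 52 x 14 mm, lying near the right front of the rack; leave it alone. Origin: centre of its underside.
- peeler: peeler, 46 x 160 x 12 mm, lying near the left end of the rack; leave it alone. Origin: centre of its underside; its handle runs to +y.
Not all that is in view belongs to the job. Leave any green look-alike of the jar_back alone.

How it is judged:
By the outcome, as a careful person would: the job done as asked, in the order asked, and still so for the second after the job is handed in, with the robot touching nothing.
It also fails if it takes over 54 s, if anything falls off the work surface, if the arm or the gripper's body presses on something with over 40 N, if the wrist force passes 120 N, or if a joint passes its speed limit or range.

ROBOT

A 6-joint arm with a two-finger parallel gripper is mounted at the origin on a cart in front of the work surface, level with it; the furniture and walls round the work are solid. World frame = base frame: x ahead of the robot, y to its left, z up, the work surface at z = 0. Lengths are in m, angles in rad, forces in N, time in s.
With the tool pointing down it reaches from about 0.25 to 0.725 m from the base axis. Payload 4 kg.
Tool frame: the origin (TCP) lies midway between the tips of the shut fingers; the grasp point (between the pads) lies 19 mm behind it (bot.grip_point_offset is the distance from the TCP to the grasp point, in m); z points along the fingers, y is the line along which they close (so a half turn about z gives the same grasp; the last joint's range is limited). The gripper opens to 85 mm and grips with 20 to 120 N. Pads are 22 mm wide; open, the fingers measure 114 mm over their backs; the gripper's body (76 mm by 85 mm) begins 54 mm behind the grasp point. The pads swing forward as they close: fully open they stand 13 mm farther back than shut.
Start: joints at [-1.237, 0.241, 0.005, 1.335, 0, 1.571], TCP at [0.164, -0.472, 0.231] pointing down, gripper open.
Joint ranges: [-2.72, 2.72], [-1.05, 1.87], [-1.09, 1.28], [-1.99, 2.15], [-1.42, 1.44], [-3.14, 3.14]. Speed limits (rad/s): [2.79, 2.79, 3.14, 3.14, 3.14, 3.14].

INTERFACE

Orientations are given as a unit quaternion [x, y, z, w].
In Python, from workcell import bot gives the robot as it stands.
- The arm moves only by the tool step_arm, never from a script. Its argument "targets" is text: rows parted by semicolons, each of 7 numbers parted by spaces: the opening, from -1 (shut) to 1 (fully open), so that 0 is half open, then the shift along the world's x, y, z normalised to -1 to 1, where 1 is 0.5 m, then the turn, a rotation vector about the world's x, y, z normalised to -1 to 1, where 1 is pi/4 rad. In form: gripper x y z wx wy wz; .... A call has 1 to 10 rows; each row is the pose to reach, as a shift and turn from the pose commanded when the call began; what a row does not reach only later rows make up. A row lasts 1/12 s, in which the tool goes at most 41.7 mm and 7.16 degrees, less where a joint would pass 70% of its speed; a pose out of reach is approached as far as the arm can. A call with a number of a shift or a turn outside -1 to 1 is refused whole. A call with a gripper value outside its range is refused whole. The fingers move at their own pace and stop on an object; the grip force is fixed at half the most. Time passes only in rows, so rows that repeat a pose let the fingers close. It gives the time, the measured TCP pose, the force, the opening and the grip force at its end, in the units of the state.
- bot.get_obs(): the state, without advancing time (a new reading comes with each control period).
- bot.camera(name): name is "side" or "top" or "wrist"; returns the picture (480x640x3 uint8, red, green, blue); there is no depth.
- bot.camera_info(name): a dict with "vertical_fov" (degrees; the focal length in pixels is half the picture's height over the tangent of half this angle, whatever the lens; pixels are square), "cx", "cy" (the principal point, pixels), "pose" (4x4, takes a point from camera to world coordinates). Camera axes: x right, y up, looking along -z (the intrinsics and any distortion apply to the point x, -y, -z); pixel columns grow to the right and rows downward; lengths in m; the calibration is good to about 2 mm. A picture is of the moment at which its call begins: read the wrist's pose just before it. camera_info takes no time and is no camera call; for the wrist camera it gives the pose at the moment of the call.
- bot.job_done(): hands the job in; it is judged then, once.
The state is a dict: "clock": time; "joint_pos": joint angles; "joint_vel": joint speeds; "tau": joint torques, N m; "eef_pos": TCP position; "tool_rot": TCP orientation; "ft_force": force on the tool from outside, world axes, zero at the start; "ft_torque": the same for the moment, N m; "grip_width": finger opening in m; "grasp_force": force on a finger pad.
Only numpy, scipy, OpenCV 4.12 (cv2) and the standard library are available. Lean on these libraries where they do the work, as an engineer would, in place of code of your own. Each camera call takes 0.05 s, during which the arm holds its last target. There are 200 camera calls.

## Working session

There is one attempt and no reset: what is moved stays moved. The work goes in short steps, Python scripts to look and compute and a tool call to move; the robot and the scene stay as the last step left them, time stands still between calls to the robot, and variables do not carry over. Pictures are saved under pics/ and viewed, at most 10 in all, crops included, and the job is handed in when it is done.

Besides the shell and the picture viewer there is one more tool, called after ">>>" as name(argument=value, ...) on one line, values as JSON. step_arm: Moves the arm, as the interface text tells. Scaled input: -1 to 1 covers 0.5 m each way for a shift and pi/4 rad each way for a turn. Its arguments: {"type":"object","properties":{"targets":{"type":"string"}},"required":["targets"]}

```bash
mkdir -p pics
python3 - <<'E'
from workcell import bot
import cv2
for n in("top","side"):
    im=bot.camera(n); cv2.imwrite(f"pics/{n}0.png",im[...,::-1])
    i=bot.camera_info(n); print(n,i)
o=bot.get_obs(); print(o["clock"],o["eef_pos"],o["tool_rot"])
E
```

```text
top {'vertical_fov': 46.492923341813, 'cx': 315.2959620430749, 'cy': 231.32808413720014, 'pose': array([[-0.02786446,  0.98504505, -0.1700289 ,  0.36294573],
       [-0.99952367, -0.02971347, -0.0083393 , -0.04161922],
       [-0.01326673,  0.16971554,  0.98540379,  1.20342865],
       [ 0.        ,  0.        ,  0.        ,  1.        ]])}
side {'vertical_fov': 50.03577011991271, 'cx': 317.32079759684405, 'cy': 235.59577795172822, 'pose': array([[-0.8725541 ,  0.27405199, -0.40440678,  0.09484448],
       [-0.4883805 , -0.46975099,  0.73540363,  0.81654889],
       [ 0.01156834,  0.83918384,  0.5437248 ,  0.6920754 ],
       [ 0.        ,  0.        ,  0.        ,  1.        ]])}
0.1 [ 0.16362587 -0.47188439  0.23051975] [ 9.86108388e-01  1.66100556e-01 -1.47126313e-04 -9.11424554e-04]
```

View pics/top0.png

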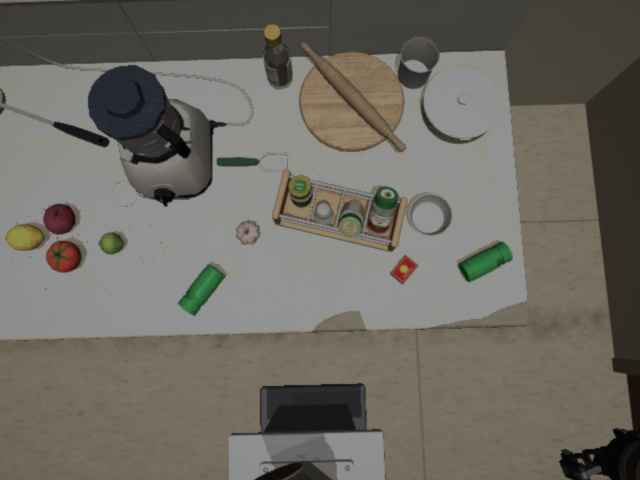

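View pics/side0.png

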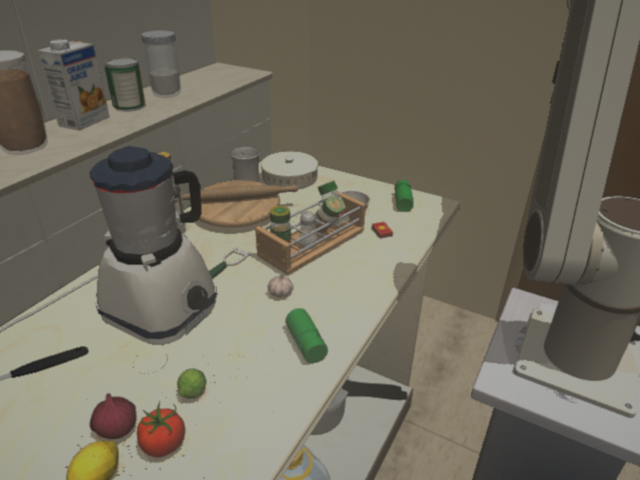

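Top view: a rack at about (340,210). From the left (+y) it holds an upright jar (300,190), the salt shaker (323,211), a jar leaning to the robot (350,218) and a jar leaning back with a green cap at (386,197). The green cylinders at (202,290) and (486,262) lie outside the rack, so they are look-alikes to leave alone. I'll confirm this in a crop.

```bash
cat > h.py <<'E'
import numpy as np,cv2
from workcell import bot
def ray(info,u,v,h=480):
    f=h/2/np.tan(np.radians(info["vertical_fov"]/2)); P=np.array(info["pose"])
    d=P[:3,:3]@np.array([(u-info["cx"])/f,-(v-info["cy"])/f,-1.]); return P[:3,3],d
def onz(info,u,v,z):
    c,d=ray(info,u,v); return c+d*(z-c[2])/d[2]
def proj(info,p,h=480):
    f=h/2/np.tan(np.radians(info["vertical_fov"]/2)); P=np.array(info["pose"])
    q=P[:3,:3].T@(np.array(p)-P[:3,3]); return info["cx"]-f*q[0]/q[2],info["cy"]+f*q[1]/q[2]
def tri(i1,p1,i2,p2):
    c1,d1=ray(i1,*p1);c2,d2=ray(i2,*p2)
    s=np.linalg.lstsq(np.c_[d1,-d2],c2-c1,rcond=None)[0]
    a,b=c1+d1*s[0],c2+d2*s[1]; return (a+b)/2,np.linalg.norm(a-b)
E
python3 - <<'E'
import cv2,numpy as np
a=cv2.imread("pics/top0.png")[165:255,265:415]; b=cv2.imread("pics/side0.png")[175:275,245:395]
a=cv2.resize(a,None,fx=5,fy=5,interpolation=cv2.INTER_CUBIC)
cv2.imwrite("pics/c_top.png",a); cv2.imwrite("pics/c_side.png",cv2.resize(b,None,fx=5,fy=5,interpolation=cv2.INTER_CUBIC))
E
```

```text
(no output)
```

View pics/c_top.png

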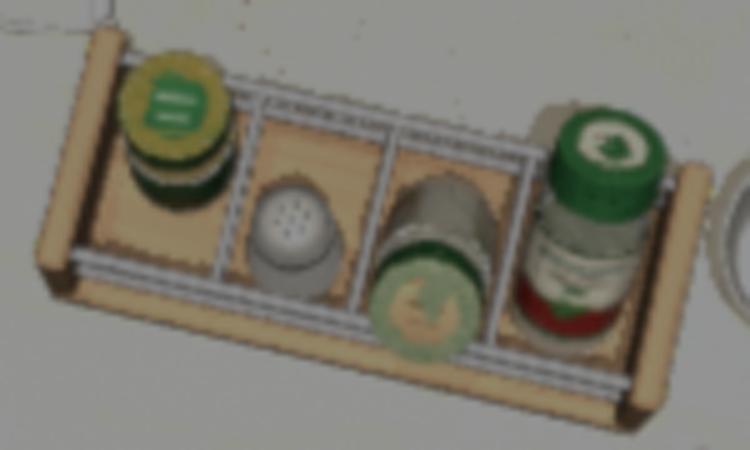

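View pics/c_side.png

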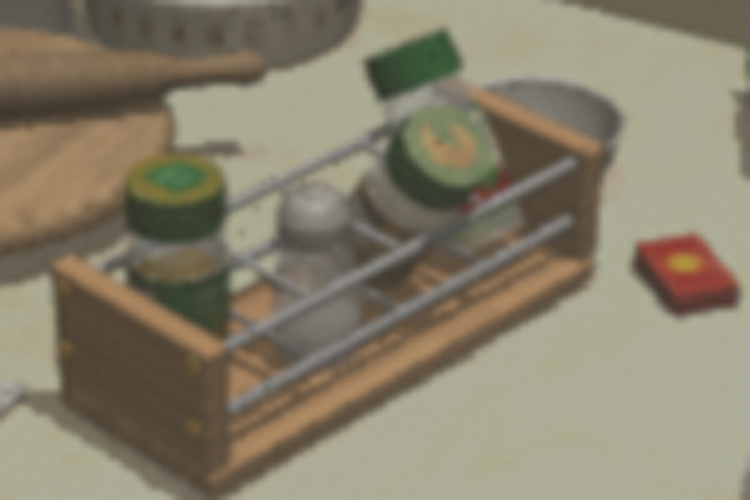

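The crops confirm it. jar_front is the pale green cap in the third bay, crop (425,312) / side crop (447,150), leaning over the front rail. jar_back is the dark green cap in the fourth bay, (612,147) / (413,65), out over the back rail. Both are inside the rack, unlike the plain green cylinders.

Run:
```python
from h import *
T=bot.camera_info("top");S=bot.camera_info("side")
t=lambda u,v:(265+u/5,165+v/5); s=lambda u,v:(245+u/5,175+v/5)
np.set_printoptions(precision=4,suppress=True)
for n,a,b in [("Lfront",(40,258),(215,358)),("Lback",(97,27),(57,262)),("Rfront",(663,400),(602,152)),("capfront top c",(425,312),(447,150)),("upright cap",(177,103),(178,180))]:
    print(n,*tri(T,t(*a),S,s(*b)))
C={n:onz(T,*t(*a),.083)[:2] for n,a in dict(LF=(40,258),LB=(97,27),RF=(663,400),RB=(710,168)).items()}
print(C); c=sum(C.values())/4
y=(C["LF"]+C["LB"]-C["RF"]-C["RB"])/2; print("centre",c,"len",np.linalg.norm(y),"yaw",np.arctan2(-y[0],y[1]), "depth",np.linalg.norm(C["LB"]-C["LF"]))
w=np.arctan2(-y[0],y[1]); R=np.array([[np.cos(w),-np.sin(w)],[np.sin(w),np.cos(w)]])
print("capback z.11",R.T@(onz(T,*t(612,147),.11)[:2]-c),"capfront z.11",R.T@(onz(T,*t(425,312),.11)[:2]-c))
for p in [(0,-.087),(0,-.029),(-.043,-.029),(.043,-.087)]: print(p,c+R@np.array(p))
```

```text
Lfront [0.5885 0.0531 0.0763] 0.005060363391393242
Lback [0.6861 0.028  0.0799] 0.0028070912134239975
Rfront [ 0.523  -0.2     0.0716] 0.0038816257629484324
capfront top c [ 0.5568 -0.1017  0.1109] 0.001033545040933771
upright cap [ 0.6424 -0.0059  0.1182] 0.0030667700988633527
{'LF': array([0.5895, 0.0535]), 'LB': array([0.6865, 0.0284]), 'RF': array([ 0.5232, -0.1978]), 'RB': array([ 0.6187, -0.2221])}
centre [ 0.6045 -0.0845] len 0.25967800603796254 yaw -0.2610359602045766 depth 0.10023198563984592
capback z.11 [ 0.0417 -0.0867] capfront z.11 [-0.041  -0.0286]
(0, -0.087) [ 0.582  -0.1685]
(0, -0.029) [ 0.597  -0.1125]
(-0.043, -0.029) [ 0.5554 -0.1014]
(0.043, -0.087) [ 0.6235 -0.1796]
```

jar_front (third bay) leans towards the robot and jar_back (fourth bay) leans away. I'll shut the fingers, align the tool with the rack, and approach in front of jar_front's bay.

>>> step_arm(targets="-1 0.64 0.72 0 0 0 -0.758;-1 0.64 0.72 0 0 0 -0.758;-1 0.64 0.72 0 0 0 -0.758;-1 0.64 0.72 0 0 0 -0.758;-1 0.64 0.72 0 0 0 -0.758;-1 0.64 0.72 0 0 0 -0.758;-1 0.64 0.72 0 0 0 -0.758;-1 0.64 0.72 0 0 0 -0.758;-1 0.64 0.72 0 0 0 -0.758;-1 0.64 0.72 0 0 0 -0.758")

```text
clock: 0.93
eef_pos: [0.4243, -0.1786, 0.2311]
tool_rot: [0.991, -0.13, -0.0, -0.0]
ft_force: [0.5, -1.0, -0.1]
grip_width: 0.0005
grasp_force: 0.0
```

>>> step_arm(targets="-1 0.08 0.16 0 0 0 0;-1 0.08 0.16 0 0 0 0;-1 0.08 0.16 0 0 0 0;-1 0.08 0.16 0 0 0 0;-1 0.08 0.16 0 0 0 0")

```text
clock: 1.35
eef_pos: [0.4601, -0.1126, 0.2309]
tool_rot: [0.992, -0.122, -0.0, -0.005]
ft_force: [-0.3, -1.0, -0.0]
grip_width: 0.0002
grasp_force: 0.0
```

Run:
```python
from h import *
o=bot.get_obs();print(o["eef_pos"])
I=bot.camera_info("wrist");im=bot.camera("wrist");cv2.imwrite("pics/w1.png",im[...,::-1])
np.savez("w1.npz",**I);print(I)
c=np.array([.6045,-.0845])
R=np.array([[.966,.258],[-.258,.966]])
for p in [(-.043,-.125,.073),(-.043,.125,.073),(.043,-.125,.073),(-.043,-.058,.073),(-.043,0,.073)]: print(p,proj(I,[*(c+R@np.array(p[:2])),p[2]]))
```

```text
[ 0.46013128 -0.11258886  0.23086696]
{'vertical_fov': 59.79972304048455, 'cx': 322.32291170860725, 'cy': 234.28915566083913, 'pose': array([[-0.24227834,  0.92368234,  0.29683689,  0.53573602],
       [-0.97015574, -0.22750977, -0.08388768, -0.13426411],
       [-0.00995227, -0.30830218,  0.95123641,  0.37235908],
       [ 0.        ,  0.        ,  0.        ,  1.        ]])}
(-0.043, -0.125, 0.073) (np.float64(414.7846908337504), np.float64(83.98033645514835))
(-0.043, 0.125, 0.073) (np.float64(44.972986702958735), np.float64(77.72267181596166))
(0.043, -0.125, 0.073) (np.float64(426.7035768059429), np.float64(-65.68540330420001))
(-0.043, -0.058, 0.073) (np.float64(315.38836618676254), np.float64(82.2984295304596))
(-0.043, 0, 0.073) (np.float64(229.51370087650017), np.float64(80.84532555751443))
```

View pics/w1.png

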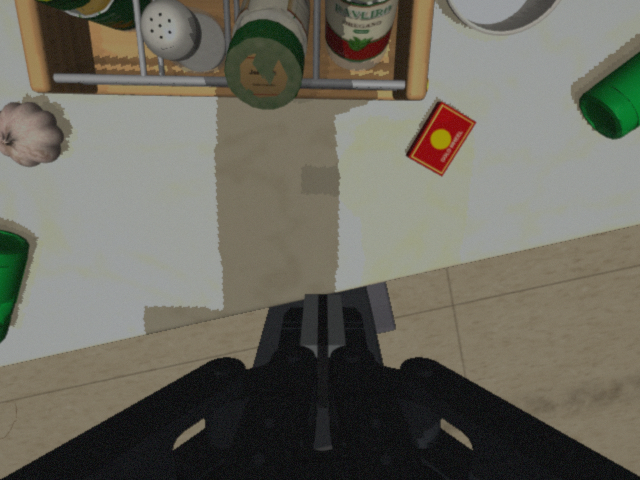

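The wrist view shows the rail ends at (52,78) and (408,86), and the cross wires at (229,83) and (315,83). My projected rack pose agrees within about 1-3 px. jar_front's cap is at (265,73). Next I'll settle and descend in front of it.

>>> step_arm(targets="-1 0 0 0 0 0 0;-1 0 0 0 0 0 0")

```text
clock: 1.57
eef_pos: [0.46, -0.1137, 0.2314]
tool_rot: [0.992, -0.124, 0.001, -0.005]
ft_force: [0.1, 0.9, -0.2]
grip_width: -0.0003
grasp_force: 0.0
```

>>> step_arm(targets="-1 0.06 0.051 -0.1 0 0 -0.017;-1 0.08 0.051 -0.2 0 0 -0.017;-1 0.09 0.051 -0.276 0 0 -0.017;-1 0.09 0.051 -0.276 0 0 -0.017;-1 0.09 0.051 -0.276 0 0 -0.017;-1 0.09 0.051 -0.276 0 0 -0.017")

```text
clock: 2.07
eef_pos: [0.499, -0.1084, 0.0922]
tool_rot: [0.993, -0.114, -0.001, -0.014]
ft_force: [1.1, 0.3, 0.0]
grip_width: 0.0002
grasp_force: 0.0
```

>>> step_arm(targets="-1 0 0 0 0 0 0;-1 0 0 0 0 0 0")

```text
clock: 2.23
eef_pos: [0.5022, -0.1088, 0.096]
tool_rot: [0.993, -0.114, 0.004, -0.013]
ft_force: [-0.9, -0.3, 0.1]
grip_width: -0.0001
grasp_force: 0.0
```

Run:
```python
from h import *
o=bot.get_obs();print(o["eef_pos"],o["tool_rot"],o["joint_pos"],o["joint_vel"])
from scipy.spatial.transform import Rotation as Ro
print(Ro.from_quat(o["tool_rot"]).as_matrix())
```

```text
[ 0.50220898 -0.10882785  0.09596322] [ 0.99339966 -0.11388918  0.00361648 -0.01316434] [-0.22933632  0.3649001  -0.19403849  1.00769764  0.02698627  3.1406075 ] [ 0.00384924 -0.0101589  -0.00179507 -0.00851492  0.00153423 -0.00073453]
[[ 0.97403235 -0.22617972  0.01018377]
 [-0.22637016 -0.97371191  0.02533114]
 [ 0.00418667 -0.02697865 -0.99962724]]
```

The last joint sits at its limit, so I'll turn the tool about 90° and push with the finger backs.

>>> step_arm(targets="-1 0 0.02 0 0 0 0.15;-1 0 0.043 0 0 0 0.3;-1 0 0.043 0 0 0 0.45;-1 0 0.043 0 0 0 0.6;-1 0 0.043 0 0 0 0.75;-1 0 0.043 0 0 0 0.9;-1 0 0.043 0 0 0 0.98;-1 0 0.043 0 0 0 0.98;-1 0 0.043 0 0 0 0.98")

```text
clock: 2.98
eef_pos: [0.5019, -0.0868, 0.0953]
tool_rot: [0.964, 0.267, -0.002, -0.012]
ft_force: [-0.5, -0.1, 0.0]
grip_width: -0.0005
grasp_force: 0.0
```

>>> step_arm(targets="-1 0 0 0 0 0 0.15;-1 0 0 0 0 0 0.3;-1 0 0 0 0 0 0.45;-1 0 0 0 0 0 0.6;-1 0 0 0 0 0 0.75;-1 0 0 0 0 0 0.9;-1 0 0 0 0 0 0.98;-1 0 0 0 0 0 0.98;-1 0 0 0 0 0 0.98;-1 0 0 0 0 0 0.98")

```text
clock: 3.82
eef_pos: [0.501, -0.0865, 0.0939]
tool_rot: [0.793, 0.609, -0.008, -0.01]
ft_force: [-0.6, 0.7, 0.5]
grip_width: -0.0
grasp_force: 0.0
```

```bash
cat >> h.py <<'E'
from scipy.spatial.transform import Rotation as Ro
C0=np.array([.6045,-.0845]); RR=np.array([[.966,.258],[-.258,.966]])
def st(yaw=1.31,tgt=None):
    o=bot.get_obs(); p=o["eef_pos"]
    D=Ro.from_euler("z",yaw)*Ro.from_euler("x",np.pi)
    rv=(D*Ro.from_quat(o["tool_rot"]).inv()).as_rotvec()/(np.pi/4)
    print("t",o["clock"],"rack",RR.T@(p[:2]-C0),"z",p[2],"turn",rv,"q",o["joint_pos"],"F",o["ft_force"])
    if tgt is not None: print("shift",(np.r_[C0+RR@np.array(tgt[:2]),tgt[2]]-p)/.5)
np.set_printoptions(precision=4,suppress=True)
E
python3 -c "
from h import *
st(1.31,(-.097,-.029,.092))"
```

```text
t 3.8167 rack [-0.0995 -0.0287] z 0.09385750243418962 turn [-0.0083 -0.0323  0.0003] q [-0.1723  0.3793 -0.1784  1.0393  0.0021  1.6595] F [-0.5793  0.6981  0.4677]
shift [ 0.0046 -0.0019 -0.0037]
```

>>> step_arm(targets="-1 0.01 -0.003 -0.004 -0.008 -0.032 0;-1 0.019 -0.005 -0.004 -0.008 -0.032 0;-1 0.029 -0.008 -0.004 -0.008 -0.032 0;-1 0.039 -0.01 -0.004 -0.008 -0.032 0;-1 0.048 -0.013 -0.004 -0.008 -0.032 0;-1 0.058 -0.015 -0.004 -0.008 -0.032 0;-1 0.068 -0.018 -0.004 -0.008 -0.032 0;-1 0.077 -0.021 -0.004 -0.008 -0.032 0")

```text
clock: 4.48
eef_pos: [0.5399, -0.0971, 0.0912]
tool_rot: [0.792, 0.61, -0.0, -0.001]
ft_force: [-0.5, 0.6, 0.2]
grip_width: -0.0001
grasp_force: 0.0
```

Run:
```python
from h import *
st()
a=bot.camera("side")[160:290,230:400,::-1]; b=bot.camera("top")[160:260,260:430,::-1]
cv2.imwrite("pics/m1.png",cv2.resize(np.vstack([a,b]),None,fx=2.5,fy=2.5,interpolation=cv2.INTER_CUBIC))
```

```text
t 4.4833 rack [-0.0591 -0.0288] z 0.09124123538233686 turn [-0.0005 -0.0016 -0.0025] q [-0.178   0.435  -0.0977  1.0393  0.0002  1.6517] F [-0.541   0.5647  0.2142]
```

View pics/m1.png

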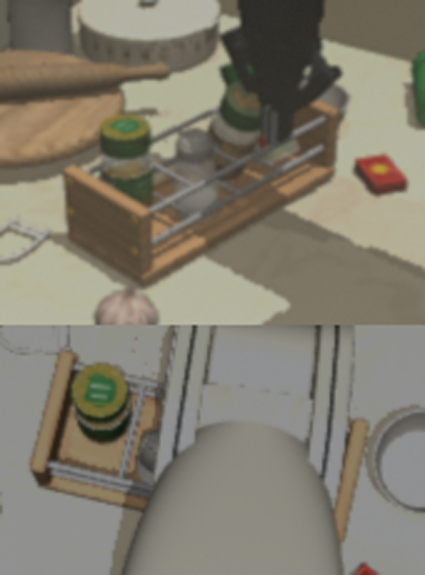

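The side view shows jar_front's cap already swung back, at about (240,100) in the composite, beside the fingers. I'll push a little further, then retreat and lift.

>>> step_arm(targets="-1 0.01 -0.003 0 0 0 0;-1 0.019 -0.005 0 0 0 0;-1 0.029 -0.008 0 0 0 0;-1 0.039 -0.01 0 0 0 0;-1 0.044 -0.012 0 0 0 0;-1 0.044 -0.012 0 0 0 0;-1 0.044 -0.012 0 0 0 0")

```text
clock: 5.17
eef_pos: [0.5613, -0.103, 0.0912]
tool_rot: [0.792, 0.61, -0.0, -0.001]
ft_force: [0.2, 0.1, 0.5]
grip_width: 0.0
grasp_force: 0.0
```

>>> step_arm(targets="-1 -0.02 0.005 0 0 0 0;-1 -0.06 0.015 0 0 0 0;-1 -0.08 0.02 0.05 0 0 0;-1 -0.1 0.03 0.13 0 0 0;-1 -0.1 0.03 0.2 0 0 0;-1 -0.1 0.03 0.26 0 0 0;-1 -0.1 0.03 0.26 0 0 0;-1 -0.1 0.03 0.26 0 0 0")

```text
clock: 5.83
eef_pos: [0.5124, -0.0881, 0.2237]
tool_rot: [0.792, 0.61, 0.001, 0.001]
ft_force: [0.5, 0.9, -0.3]
grip_width: 0.0002
grasp_force: 0.0
```

Run:
```python
from h import *
st(1.31,(.085,-.087,.22))
a=bot.camera("side")[160:290,230:400,::-1]; b=bot.camera("wrist")[...,::-1]
a=cv2.resize(a,None,fx=2.5,fy=2.5,interpolation=cv2.INTER_CUBIC)
b=cv2.resize(b,(352,264)); b=cv2.copyMakeBorder(b,0,a.shape[0]-264,0,0,cv2.BORDER_CONSTANT)
cv2.imwrite("pics/m2.png",np.hstack([a,b]))
```

```text
t 5.8333 rack [-0.088  -0.0272] z 0.22373517466226864 turn [ 0.0007  0.0052 -0.0026] q [-0.1703  0.2801  0.0378  1.3244  0.0002  1.6592] F [ 0.496   0.8776 -0.2563]
shift [ 0.3035 -0.2048 -0.0075]
```

View pics/m2.png

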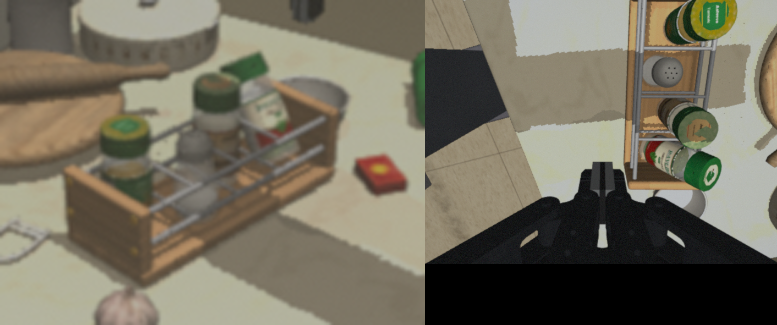

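jar_front now stands upright, with its cap at (215,90) in the side view. Next I go over behind jar_back.

>>> step_arm(targets="-1 0.31 -0.206 0 0 0 0;-1 0.31 -0.206 0 0 0 0;-1 0.31 -0.206 0 0 0 0;-1 0.31 -0.206 0 0 0 0;-1 0.31 -0.206 0 0 0 0;-1 0.31 -0.206 0 0 0 0;-1 0.31 -0.206 0 0 0 0;-1 0.31 -0.206 0 0 0 0;-1 0.31 -0.206 0 0 0 0")

```text
clock: 6.68
eef_pos: [0.6651, -0.19, 0.221]
tool_rot: [0.792, 0.61, -0.001, -0.001]
ft_force: [-0.5, 0.0, 0.4]
grip_width: 0.0003
grasp_force: 0.0
```

Run:
```python
from h import *
st(1.31,(.088,-.087,.093))
T=bot.camera_info("top"); t=(265+612/5,165+147/5)
for z in(.11,.12): print(RR.T@(onz(T,*t,z)[:2]-C0))
```

```text
t 6.6833 rack [ 0.0858 -0.0863] z 0.2209888773880689 turn [-0.0012 -0.0037 -0.0034] q [-0.2784  0.6577  0.6239  1.5401  0.0001  1.5506] F [-0.5081  0.0411  0.3553]
shift [ 0.0039 -0.0024 -0.256 ]
[ 0.0416 -0.0867]
[ 0.039  -0.0861]
```

>>> step_arm(targets="-1 0.016 -0.005 -0.06 0 0 0;-1 0.016 -0.005 -0.12 0 0 0;-1 0.016 -0.005 -0.17 0 0 0;-1 0.016 -0.005 -0.21 0 0 0;-1 0.016 -0.005 -0.24 0 0 0;-1 0.016 -0.005 -0.258 0 0 0;-1 0.016 -0.005 -0.258 0 0 0;-1 0.016 -0.005 -0.258 0 0 0")

```text
clock: 7.35
eef_pos: [0.674, -0.1929, 0.0932]
tool_rot: [0.792, 0.61, -0.0, -0.0]
ft_force: [-0.3, 0.1, 0.4]
grip_width: -0.0003
grasp_force: 0.0
```

Run:
```python
from h import *
st(1.31,(.035,-.087,.093))
```

```text
t 7.35 rack [ 0.0951 -0.0868] z 0.09320850624995763 turn [-0.0004 -0.0012 -0.0033] q [-0.2788  0.7232  0.4114  1.2601  0.      1.5502] F [-0.3116  0.0729  0.3608]
shift [-0.1162  0.0307 -0.0004]
```

Now I push it towards the robot at 5 mm per row, 60 mm in all.

>>> step_arm(targets="-1 -0.01 0.003 0 0 0 0;-1 -0.019 0.005 0 0 0 0;-1 -0.029 0.008 0 0 0 0;-1 -0.039 0.01 0 0 0 0;-1 -0.048 0.013 0 0 0 0;-1 -0.058 0.015 0 0 0 0;-1 -0.068 0.018 0 0 0 0;-1 -0.077 0.021 0 0 0 0")

```text
clock: 8.02
eef_pos: [0.6351, -0.1828, 0.0924]
tool_rot: [0.792, 0.61, -0.0, -0.001]
ft_force: [-0.7, -0.9, 0.3]
grip_width: 0.0001
grasp_force: 0.0
```

>>> step_arm(targets="-1 -0.01 0.003 0 0 0 0;-1 -0.019 0.005 0 0 0 0;-1 -0.029 0.008 0 0 0 0;-1 -0.039 0.01 0 0 0 0;-1 -0.044 0.012 0 0 0 0;-1 -0.044 0.012 0 0 0 0;-1 -0.044 0.012 0 0 0 0")

```text
clock: 8.6
eef_pos: [0.6138, -0.1769, 0.0924]
tool_rot: [0.792, 0.61, -0.0, -0.0]
ft_force: [0.7, 0.9, -0.1]
grip_width: 0.0
grasp_force: 0.0
```

>>> step_arm(targets="-1 0.02 -0.005 0 0 0 0;-1 0.06 -0.015 0 0 0 0;-1 0.08 -0.02 0.05 0 0 0;-1 0.08 -0.02 0.13 0 0 0;-1 0.08 -0.02 0.2 0 0 0;-1 0.08 -0.02 0.26 0 0 0;-1 0.08 -0.02 0.3 0 0 0;-1 0.08 -0.02 0.3 0 0 0")

```text
clock: 9.27
eef_pos: [0.6565, -0.1877, 0.249]
tool_rot: [0.792, 0.61, 0.003, 0.004]
ft_force: [0.3, 0.2, 0.5]
grip_width: 0.0003
grasp_force: 0.0
```

>>> step_arm(targets="-1 -0.15 -0.06 0 0 0 0;-1 -0.3 -0.1 0 0 0 0;-1 -0.4 -0.2 0 0 0 0;-1 -0.5 -0.3 0 0 0 0;-1 -0.5 -0.35 0 0 0 0;-1 -0.5 -0.35 0 0 0 0;-1 -0.5 -0.35 0 0 0 0;-1 -0.5 -0.35 0 0 0 0;-1 -0.5 -0.35 0 0 0 0;-1 -0.5 -0.35 0 0 0 0")

```text
clock: 10.1
eef_pos: [0.4029, -0.3626, 0.2418]
tool_rot: [0.793, 0.609, -0.0, -0.001]
ft_force: [1.2, -0.8, 0.0]
grip_width: -0.0002
grasp_force: 0.0
```

Run:
```python
from h import *
st()
a=bot.camera("side")[160:290,230:400,::-1]; b=bot.camera("top")[150:260,260:430,::-1]
cv2.imwrite("pics/m3.png",cv2.resize(np.vstack([a,b]),None,fx=2.5,fy=2.5,interpolation=cv2.INTER_CUBIC))
```

```text
t 10.1 rack [-0.123  -0.3207] z 0.24175495050519358 turn [-0.0015 -0.0017  0.001 ] q [-0.7328  0.3222  0.1429  1.3932 -0.      1.0995] F [ 1.2065 -0.7644  0.0089]
```

View pics/m3.png

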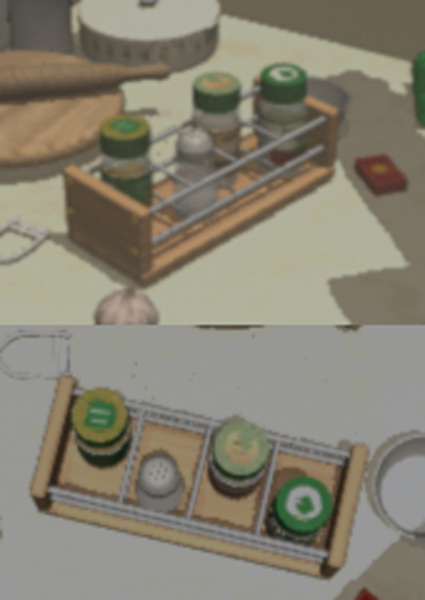

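Both jars look upright in both views, with caps at (217,80) and (283,72) in the side view. One quick check before handing in: the cap heights, and whether the rack or anything else shifted.

Run:
```python
from h import *
T=bot.camera_info("top");S=bot.camera_info("side")
for n,a,b in [("up",(102,411),(125,128)),("front",(240,443),(217,85)),("back",(303,502),(283,72))]:
    p,e=tri(T,(260+a[0]/2.5,150+(a[1]-325)/2.5),S,(230+b[0]/2.5,160+b[1]/2.5)); print(n,RR.T@(p[:2]-C0),p[2],e)
o=cv2.cvtColor(cv2.imread("pics/top0.png"),6)
n=cv2.cvtColor(bot.camera("top")[...,::-1].copy(),6)
for nm,(x0,x1,y0,y1) in dict(Lpanel=(268,292,165,225),upright=(285,318,170,210),garlic=(230,265,215,250),bowl=(405,460,185,240)).items():
    print(nm,cv2.phaseCorrelate(np.float32(o[y0:y1,x0:x1]),np.float32(n[y0:y1,x0:x1])))
```

```text
up [0.0191 0.0855] 0.11656092798902334 0.003684598638339589
front [ 0.0175 -0.0284] 0.11749116687113953 0.005781602307004239
back [-0.0171 -0.0857] 0.12249705044816134 0.0014039449281538973
Lpanel ((-0.018819890213203294, 0.011727008225868474), 0.992064889603191)
upright ((-0.028319512485374787, -0.00813167413168614), 1.0021445923381382)
garlic ((0.02886300865745639, -0.018647357101823303), 1.0124828431893278)
bowl ((0.057716897049068905, 0.0214222170512528), 0.889134318696128)
```

```bash
python3 -c "
from workcell import bot
print(bot.job_done())"
```

```text
the job is handed in; nothing more can be done
None
```

Both toppled jars were pushed upright in their own bays, front one first, and the job was handed in at about 10 s; in the last camera check the caps stood at the right height and the rack, upright jar, garlic and bowl had not shifted.

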